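# Gauge on its dock, then unbolt the bell-jar guard and hold its gate ajar

### The job

A colleague is about to reach in to the bell jar and has to see the pressure first: put the loose gauge head fully down on the two pegs of its dock and let go of it. Then open the guard's gate towards the robot: its bolt has sagged behind the bent-up lip of the keeper, so lift the bolt by its upright knob, draw it out over the lip, and pull the gate open by about 10 cm at its free edge. The gate springs shut by itself, so finish while still holding it still at that opening with the gripper; leave everything else on the bench where it is.

Things in the scene. Friction and masses are not known exactly. Their poses are not given: they have to be found in the camera images.
- gauge_mid (a point): Loose gauge head (0.3 kg): flat aluminium foot 46 x 104 x 16 mm (x, y, z) with a vertical through hole of 13 mm diameter 38 mm either side of its centre along y, and on the foot a black housing 36 x 50 x 64 mm with a round white dial on top; 80 mm tall to the housing's top. The point is at its middle, 42 mm above the underside; z up, y along the foot. It stands upright on the bench at the start. Grip the housing across its 36 mm (x).
- dock_top (a point): Gauge dock: fixed aluminium block 62 x 122 x 26 mm with two upright steel pegs of 10 mm diameter, 38 mm either side of its centre along y, standing 20 mm above its top, their upper 7 mm tapering to 6 mm. The point is at the centre of the block's top face (26 mm above the bench); z up, y along the pegs' line. With the gauge head fully seated (either way round) gauge_mid lies 42 mm straight above this point.
- guard: Fixed aluminium-and-clear-plastic guard round a glass bell jar, 162 mm tall at the posts. Origin on the bench below the middle of the gate's line; its y axis runs along the closed gate from the hinge post (y = -172 mm) to the lock post (y = 168 mm); x points into the guard, away from the robot; the gate opens towards -x. The bell jar (216 mm tall) begins 70 mm behind the gate.
- gate_hinge (a point): Point on the gate's upright hinge axis, 155 mm above the bench, at y = -150 mm of the guard. Axes turn with the gate: y along the gate from hinge to free edge.
- gate_edge (a point): Point on the gate's free upright edge at its top rail, 295 mm from the hinge axis, 155 mm above the bench. The gate is a 18 mm thick frame from 45 to 165 mm above the bench with clear plastic in it.
- gate_swing (a joint): Gate angle about its upright hinge: 0 closed, grows as the free edge swings towards the robot (counter-clockwise from above), stop at 1.0 rad. 0.34 rad is a 10 cm opening at the free edge. A spring closes it: 0.42 N m when closed, 0.83 N m at 0.34 rad.
- gate: The gate itself with the bolt it carries; origin on the hinge axis at bench height, y along the gate towards the free edge, z up.
- bolt_knob (a point): Middle of the grip of the bolt's knob: an upright round steel knob, 18 mm diameter and 40 mm tall (20 mm above and below this point) on a 10 mm stem that rises from the bolt on top of the gate's top rail, between the two guide straps (tops 209 mm above the bench). 235 mm above the bench and 225 mm from the hinge axis along the gate while bolted; y along the gate towards the free edge. The knob moves with the bolt and the gate.
- bolt_head (a point): Centre of the square head (24 x 16 x 20 mm in x, y, z) at the bolt's tip, 94.5 mm beyond the knob along y and 57 mm below the knob point. While bolted it lies down in the keeper, behind the lip and between the keeper's two cheeks. The head is wider and deeper than the 10 mm round bolt.
- keeper_lip (a point): Top of the keeper's bent-up lip on the lock post: a fork of two 6 mm prongs 13 mm apart, 4 mm thick along y, with the round bolt between them; 177 mm above the bench. The sagged head's underside is at 168 mm, so the head catches on the lip unless lifted more than 9 mm. The keeper's cheeks, 198 mm high, stop the gate until the head is out past the lip.
- bolt_slide (a joint): How far the bolt is drawn along the gate towards the hinge: 0 to 0.050 m, about 1 N of friction. At the start 0 to 0.001; up to about 0.0015 the head is free, then it strikes the lip unless lifted. The head is clear of the keeper from 0.026 m.
- bolt_lift (a joint): How far the bolt is lifted in its worn, slotted guides: 0 sagged, stop at 0.020 m. Its weight (about 2 N) drops it back to 0 when not held up. Lifting 0.013 to 0.016 m clears the lip.
- clamp: Loose flange clamp, 42 mm disc with a lug, 14 mm tall. A bystander: leave it alone. Origin at its underside's centre. A closed oil bottle 150 mm tall (a bystander too) stands at least 150 mm beyond the dock. A closed oil bottle 150 mm tall (a bystander too) stands at least 150 mm beyond the dock.
- blank_flange: Loose steel blank, 40 mm disc, 10 mm tall. A bystander: leave it alone. Origin at its underside's centre.
- seal_ring: Loose rubber ring, 52 mm across, 10 mm tall. A bystander: leave it alone. Origin at its underside's centre.
- driver: Loose screwdriver lying on the bench in front of the gate, under 35 mm tall: the gate swings over it. A bystander: leave it alone. Origin at its underside's centre.
- mug: Mug, 76 mm across, 85 mm tall. A bystander: leave it alone. Origin at its underside's centre. An open plastic bin 110 x 150 x 50 mm (a bystander too) stands on the bench beyond the hinge post. An open plastic bin 110 x 150 x 50 mm (a bystander too) stands on the bench beyond the hinge post.

How it is judged (in metres and radians):
On the way, in this order (a step that is already met when the one before it is completed fails the run):
1. the gauge head is seated on the dock's pegs and released (z of gauge_mid in the frame of dock_top between 0.038 and 0.0455 m and horizontal distance between gauge_mid and dock_top below 0.004 m and angle between the y axis of gauge_mid and the y axis of dock_top, either way round below 0.08 rad and angle between gauge_mid's own z axis and vertical below 0.06 rad and contact force between the fingers and gauge below 0.1 N), for 0.2 s.
2. the bolt is drawn out of the keeper with the gate not yet open (value of joint bolt_slide above 0.0215 m and value of joint gate_swing below 0.2 rad).
3. the gate is ajar and held (value of joint gate_swing between 0.22 and 0.52 rad and contact force between the fingers and gate above 0.5 N), for 0.2 s.
At the end, for the whole second after the job is handed in: the gauge head is fully down on the dock's pegs (within 3.5 mm in height, 4 mm sideways) and released, and the gripper is still holding the unbolted gate still at 0.22 to 0.52 rad (6.5 to 15 cm at the free edge), pressing on it with more than 0.5 N (all of step 1 and all of step 3 and velocity of joint gate_swing between -0.05 and 0.05 rad/s); the arm keeps its last pose, push and grip.
It fails at once if another thing on the bench was shifted by more than 30 mm or tipped (distance of any of clamp, blank_flange, seal_ring, driver, oil_bottle, mug, parts_bin from where it was at the start of the episode above 0.03 m or angle between any of oil_bottle, mug's own z axis and vertical above 0.5 rad).
It also fails if it takes over 48 s, if anything falls off the work surface, if the arm or the gripper's body presses on something with over 40 N, if the wrist force passes 120 N, or if a joint passes its speed limit or range.

### The arm

A 6-joint arm with a two-finger parallel gripper is mounted at the origin on the work surface. World frame = base frame: x ahead of the robot, y to its left, z up, the work surface at z = 0. Lengths are in m, angles in degrees, forces in N, time in s.
With the tool pointing down it reaches from about 0.375 to 0.9 m from the base axis. Payload 3.1 kg.
Tool frame: the origin (TCP) lies between the finger pads; the fingertips stand 22 mm ahead of it and the grasp point (between the pads) lies 3 mm ahead of it (bot.tip_extent is the distance from the TCP to the fingertips, in m); y points along the fingers, z is the direction in which the jaws open and shut, and the axes are right-handed (so a half turn about y gives the same grasp; the last joint's range is limited). The gripper opens to 87 mm and grips with 3 to 60 N. Pads are 19 mm wide; open, the fingers measure 117 mm over their backs; the gripper's body (75 mm by 190 mm) begins 51 mm behind the grasp point.
Start: joints at [-76.69, 30.224, 82.088, -0, 67.689, -10.227], TCP at [0.25, -0.573, 0.245] pointing down, gripper open.
Joint ranges: [-176.69, 176.69], [-43.24, 126.21], [12.49, 139.97], [-82, 262], [0, 151.66], [-163.58, 163.58]. Speed limits (degrees/s): [159.86, 159.86, 180, 180, 180, 180].

### API

Orientations are given as a 3x3 rotation matrix whose columns are the frame's x, y, z axes.
In Python, from rig import bot, eyes, models gives the robot as it stands. The module is installed in compiled form; this text tells all that it offers.
- The arm moves only by the tool arm_command, never from a script. Its arguments are lists of equal length, an entry for each row: "translation": the shift along the tool's x, y, z each as a share of 0.08 m, from -1 to 1, a list of three; "rotation": the turn, a rotation vector about the tool's x, y, z each as a share of 60 degrees, from -1 to 1, a list of three; "grip": the closure, from -1 (fully open) to 1 (shut), so that 0 is half open. In form: {"translation": [[x, y, z], ...], "rotation": [[rx, ry, rz], ...], "grip": [grip, ...]}. A call has 1 to 5 rows; each row is the pose to reach, as a shift and turn from the pose commanded when the call began, along the tool's axes at that moment; what a row does not reach only later rows make up. A row lasts 1/10 s, in which the tool goes at most 50 mm and 8.59 degrees, less where a joint would pass 70% of its speed; a pose out of reach is approached as far as the arm can. A call with a number of a shift or a turn outside -1 to 1 is refused whole. A call with a gripper value outside its range is refused whole. The fingers move at their own pace and stop on an object; the grip force is fixed at half the most. Time passes only in rows, so rows that repeat a pose let the fingers close. It gives the time, the measured TCP pose, the force and the opening at its end, in the units of the state.
- bot.read_state(): the state, without advancing time (a new reading comes with each control period).
- eyes.capture(name): name is "scene" or "top" or "wrist"; returns a dict with "image" (400x640x3 uint8, blue, green, red), "mtx" (3x3 intrinsics, pixels), "rvec" (rotation vector, rad) and "tvec" (3), from world to camera coordinates, as OpenCV has them; the wrist camera has in their place "hand_eye" (4x4, takes a point from camera to tool coordinates, whose origin is the TCP and whose axes are the tool frame's). Camera axes: x right, y down, z forward; pixel columns grow to the right and rows downward; lengths in m; the calibration is good to about 2 mm. A picture is of the moment at which its call begins: read the wrist's pose just before it. There is no depth.
- bot.hand_in(): hands the job in, once; it reports no verdict.
Trained networks look in the newest picture that a camera, given by its name, has taken for a name from the list of things; names that differ only in an ending like _2 or _b are one class to them, and where a whole thing is asked for, a point or a joint stands for the part that bears it (a point fixed in the world has none). Each returns a list of dicts, best first, with "conf" (0 to 1); they miss things now and then, are a little off and sometimes report something else, mostly with a low value. They report only what shows in the picture. A call takes as long as a camera call.
- models.recognise(camera, thing): "extent" ([left, top, right, bottom] as shares, 0 to 1, of the picture: columns of its width, rows of its height, round what is visible of it).
- models.spot_point(camera, thing): "point" ([column, row] as shares, 0 to 1, of the picture: columns of its width, rows of its height: a listed point, or the origin of a listed thing).
The state is a dict: "time_s": time; "joint_positions": joint angles; "qvel": joint speeds; "tau": joint torques, N m; "position": TCP position; "tcp_rot": TCP orientation; "force": force on the tool from outside, world axes, zero at the start; "moment": the same for the moment, N m; "opening": opening from 0.0 (shut) to 1.0 (fully open).
Only numpy, scipy, OpenCV 4.12 (cv2) and the standard library are available. Lean on these libraries where they do the work, as an engineer would, in place of code of your own. Each camera call takes 0.05 s, during which the arm holds its last target. There are 200 camera calls.

## Working session

There is one attempt and no reset: what is moved stays moved. The work goes in short steps, Python scripts to look and compute and a tool call to move; the robot and the scene stay as the last step left them, time stands still between calls to the robot, and variables do not carry over. Pictures are saved under pics/ and viewed, about 8 in all and at most 12, crops included, and the job is handed in when it is done.

Besides the shell and the picture viewer there is one more tool, called as name(argument=value, ...), one argument or row to a line, values as JSON. arm_command: Moves the arm, as the interface text tells. Shift numbers are shares of 0.08 m and turn numbers shares of 60 degrees, none past 1 either way. Its arguments: {"type":"object","properties":{"translation":{"type":"array"},"rotation":{"type":"array"},"grip":{"type":"array"}},"required":["translation","rotation","grip"]}

```bash
mkdir -p pics
cat > h.py <<'E'
import numpy as np, cv2
from rig import bot, eyes, models
def P(c):
    R=cv2.Rodrigues(np.array(c["rvec"],float))[0]; return R,np.array(c["tvec"],float).ravel(),np.array(c["mtx"],float)
def ray(c,px,st=None):
    K=np.array(c["mtx"],float); d=np.linalg.inv(K)@np.array([px[0],px[1],1.])
    if "hand_eye" in c:
        T=np.array(c["hand_eye"]); R=np.array(st["tcp_rot"])
        return np.array(st["position"])+R@T[:3,3], R@T[:3,:3]@d
    R,t,K=P(c); return -R.T@t, R.T@d
def atz(c,px,z,st=None):
    o,d=ray(c,px,st); return o+d*(z-o[2])/d[2]
def tri(rs):
    A=0;b=0
    for o,d in rs:
        d=d/np.linalg.norm(d); M=np.eye(3)-np.outer(d,d); A=A+M; b=b+M@o
    x=np.linalg.solve(A,b); return x,[np.linalg.norm((np.eye(3)-np.outer(d,d)/(d@d))@(x-o)) for o,d in rs]
def spot(cam,n,k=1):
    r=models.spot_point(cam,n); return [(np.array(q["point"])*[640,400],q["conf"]) for q in r[:k]]
E
python3 - <<'E'
from h import *
np.set_printoptions(precision=4,suppress=True)
print(bot.read_state())
C={n:eyes.capture(n) for n in("scene","top")}
cv2.imwrite("pics/a.png",C["scene"]["image"]);cv2.imwrite("pics/b.png",C["top"]["image"])
Z=dict(gauge_mid=.042,dock_top=.026,guard=0,gate_hinge=.155,gate_edge=.155,bolt_knob=.235,bolt_head=.178,keeper_lip=.177,clamp=0,blank_flange=0,seal_ring=0,driver=0,mug=0)
for n,z in Z.items():
    rs=[]
    for c in C:
        for p,f in spot(c,n,2): print(n,c,p,round(f,2),atz(C[c],p,z))
E
```

```text
{'time_s': 0.0, 'joint_positions': array([-76.6896,  30.2767,  82.1585,   0.0003,  67.6865, -10.2256]), 'qvel': array([ 0.1537,  0.0443, -0.1377, -0.024 , -0.038 ,  0.0484]), 'tau': array([  0.0013, -44.0035, -17.6596,   0.0634,   0.0583,  -0.0002]), 'position': array([ 0.2495, -0.5723,  0.2436]), 'tcp_rot': array([[-0.9168, -0.0005,  0.3993],
       [-0.3993,  0.0021, -0.9168],
       [-0.0004, -1.    , -0.0021]]), 'force': array([0.4808, 0.1106, 0.1455]), 'moment': array([-0.056 ,  0.0296,  0.0593]), 'opening': 1.0012283166241394}
gauge_mid scene [387.392 274.4  ] 0.94 [0.4473 0.2752 0.042 ]
gauge_mid top [218.368 240.32 ] 0.88 [0.4512 0.2792 0.042 ]
dock_top scene [348.8  308.12] 0.57 [0.5912 0.2838 0.026 ]
dock_top top [217.088 185.08 ] 0.56 [0.6011 0.2916 0.026 ]
guard scene [261.888 225.32 ] 0.89 [ 0.5826 -0.1268  0.    ]
guard top [442.496 185.4  ] 0.65 [ 0.6012 -0.3195  0.    ]
guard top [371.584 191.4  ] 0.59 [ 0.586 -0.125  0.   ]
gate_hinge scene [241.984 159.08 ] 0.95 [ 0.5478 -0.2738  0.155 ]
gate_hinge top [442.88 187.52] 0.84 [ 0.5615 -0.2768  0.155 ]
gate_edge scene [
[... 856 characters left out ...]
] 0.25 [0.4663 0.1248 0.    ]
blank_flange scene [319.808 240.08 ] 0.6 [0.481  0.0344 0.    ]
blank_flange scene [242.624 200.2  ] 0.31 [ 0.5661 -0.2685  0.    ]
blank_flange top [315.584 233.6  ] 0.57 [0.4715 0.0286 0.    ]
seal_ring scene [343.68 257.12] 0.56 [0.4702 0.1303 0.    ]
seal_ring scene [268.416 177.32 ] 0.24 [ 0.4273 -0.3211  0.    ]
seal_ring top [279.808 238.8  ] 0.51 [0.4582 0.1244 0.    ]
driver scene [284.48 207.08] 0.44 [ 0.4765 -0.1543  0.    ]
driver top [384.  230.6] 0.57 [ 0.4782 -0.1552  0.    ]
mug scene [261.184 169.52 ] 0.95 [ 0.4217 -0.3765 -0.    ]
mug scene [279.808 215.8  ] 0.71 [ 0.513  -0.1288  0.    ]
mug top [464.128 255.6  ] 0.61 [ 0.4098 -0.3657  0.    ]
```

View pics/b.png

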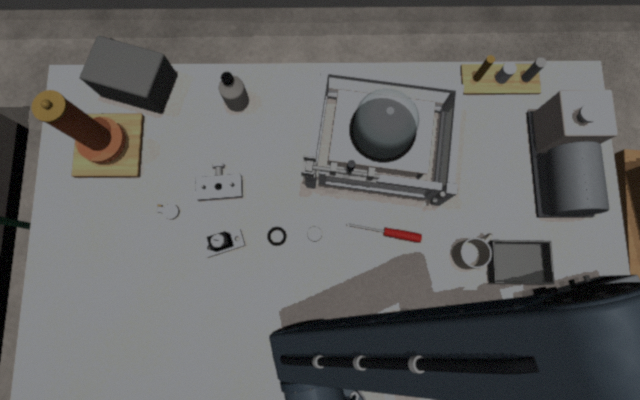

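View pics/a.png

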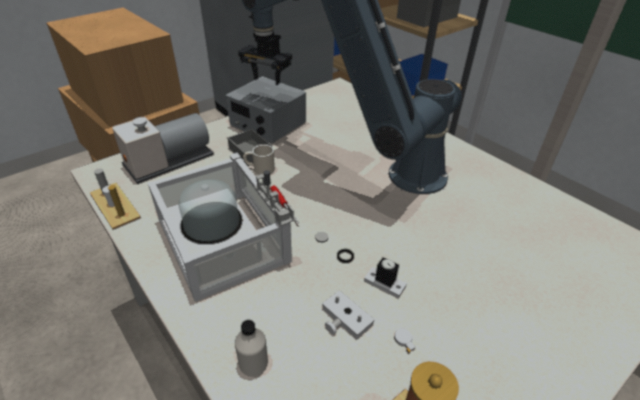

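The top view shows the gauge head at about (225,242), turned about 25°, and the dock at (219,186), nearly along world y. The gate runs from (435,197) to (310,175) with the knob at (350,166). The scene view agrees. I'll move around in front of the gate to the gauge.

arm_command(
  translation=[
    [-0.9, 0, -0.84],
    [-0.9, 0, -0.84],
    [-0.9, 0, -0.84],
  ],
  rotation=[
    [0, 0, 0],
    [0, 0, 0],
    [0, 0, 0],
  ],
  grip=[-1, -1, -1],
)

```text
time_s: 1.7
position: [0.29, -0.4758, 0.2439]
tcp_rot: [[-0.915, -0.001, 0.403], [-0.403, 0.008, -0.915], [-0.002, -1.0, -0.007]]
force: [0.1, -0.2, 0.1]
opening: 0.999
```

arm_command(
  translation=[
    [-0.9, 0, -0.84],
    [-0.9, 0, -0.84],
    [-0.9, 0, -0.84],
  ],
  rotation=[
    [0, 0, 0],
    [0, 0, 0],
    [0, 0, 0],
  ],
  grip=[-1, -1, -1],
)

```text
time_s: 2.0
position: [0.3287, -0.3864, 0.2443]
tcp_rot: [[-0.915, -0.001, 0.404], [-0.404, 0.005, -0.915], [-0.001, -1.0, -0.005]]
force: [-0.6, -0.3, -1.1]
opening: 0.997
```

arm_command(
  translation=[
    [-0.9, 0, -0.84],
    [-0.9, 0, -0.84],
    [-0.9, 0, -0.84],
  ],
  rotation=[
    [0, 0, 0],
    [0, 0, 0],
    [0, 0, 0],
  ],
  grip=[-1, -1, -1],
)

```text
time_s: 2.3
position: [0.3677, -0.2972, 0.2444]
tcp_rot: [[-0.915, -0.001, 0.404], [-0.404, 0.004, -0.915], [-0.0, -1.0, -0.004]]
force: [-0.6, -0.4, 1.1]
opening: 1.0
```

arm_command(
  translation=[
    [-0.55, 0, -0.88],
    [-0.55, 0, -0.88],
    [-0.55, 0, -0.88],
  ],
  rotation=[
    [0, 0, 0],
    [0, 0, 0],
    [0, 0, 0],
  ],
  grip=[-1, -1, -1],
)

```text
time_s: 2.6
position: [0.3788, -0.2171, 0.2445]
tcp_rot: [[-0.915, -0.001, 0.403], [-0.403, 0.002, -0.915], [0.001, -1.0, -0.002]]
force: [-0.4, -0.7, 0.1]
opening: 1.0
```

arm_command(
  translation=[
    [-0.55, 0, -0.88],
    [-0.55, 0, -0.88],
    [-0.55, 0, -0.88],
  ],
  rotation=[
    [0, 0, 0],
    [0, 0, 0],
    [0, 0, 0],
  ],
  grip=[-1, -1, -1],
)

```text
time_s: 2.9
position: [0.3915, -0.1361, 0.2446]
tcp_rot: [[-0.916, -0.0, 0.402], [-0.402, 0.001, -0.916], [0.0, -1.0, -0.001]]
force: [-0.7, -0.3, 0.1]
opening: 1.002
```

arm_command(
  translation=[
    [-0.55, 0, -0.88],
    [-0.55, 0, -0.88],
    [-0.55, 0, -0.88],
  ],
  rotation=[
    [0, 0, 0],
    [0, 0, 0],
    [0, 0, 0],
  ],
  grip=[-1, -1, -1],
)

```text
time_s: 3.2
position: [0.4045, -0.0548, 0.2447]
tcp_rot: [[-0.916, 0.001, 0.402], [-0.402, -0.0, -0.916], [-0.001, -1.0, 0.0]]
force: [-0.6, 0.3, 0.3]
opening: 0.999
```

arm_command(
  translation=[
    [-0.55, 0, -0.88],
    [-0.55, 0, -0.88],
    [-0.55, 0, -0.88],
  ],
  rotation=[
    [0, 0, 0],
    [0, 0, 0],
    [0, 0, 0],
  ],
  grip=[-1, -1, -1],
)

```text
time_s: 3.5
position: [0.4176, 0.027, 0.2448]
tcp_rot: [[-0.916, 0.002, 0.402], [-0.402, -0.0, -0.916], [-0.002, -1.0, 0.001]]
force: [0.3, -0.4, -1.0]
opening: 1.0
```

arm_command(
  translation=[
    [-0.55, 0, -0.88],
    [-0.55, 0, -0.88],
    [-0.55, 0, -0.88],
  ],
  rotation=[
    [0, 0, 0],
    [0, 0, 0],
    [0, 0, 0],
  ],
  grip=[-1, -1, -1],
)

```text
time_s: 3.8
position: [0.4305, 0.109, 0.2448]
tcp_rot: [[-0.916, 0.003, 0.402], [-0.402, -0.0, -0.916], [-0.002, -1.0, 0.001]]
force: [-0.3, 0.3, 0.8]
opening: 0.997
```

arm_command(
  translation=[
    [-0.55, 0, -0.88],
    [-0.55, 0, -0.88],
    [-0.55, 0, -0.88],
  ],
  rotation=[
    [0, 0, 0],
    [0, 0, 0],
    [0, 0, 0],
  ],
  grip=[-1, -1, -1],
)

```text
time_s: 4.1
position: [0.4431, 0.1912, 0.2447]
tcp_rot: [[-0.916, 0.003, 0.401], [-0.401, 0.0, -0.916], [-0.003, -1.0, 0.001]]
force: [-0.1, -0.8, 0.4]
opening: 0.999
```

arm_command(
  translation=[
    [0, 0, 0],
    [0, 0, 0],
    [0, 0, 0],
    [0, 0, 0],
    [0, 0, 0],
  ],
  rotation=[
    [0, -0.7, 0],
    [0, -0.7, 0],
    [0, -0.7, 0],
    [0, -0.7, 0],
    [0, -0.7, 0],
  ],
  grip=[-1, -1, -1, -1, -1],
)

```text
time_s: 4.6
position: [0.4416, 0.1879, 0.2445]
tcp_rot: [[-0.41, 0.0, 0.912], [-0.912, -0.002, -0.41], [0.001, -1.0, 0.001]]
force: [0.4, -0.3, 0.3]
opening: 1.0
```

arm_command(
  translation=[
    [0, 0, 0],
    [0, 0, 0],
    [0, 0, 0],
    [0, 0, 0],
    [0, 0, 0],
  ],
  rotation=[
    [0, -0.7, 0],
    [0, -0.7, 0],
    [0, -0.7, 0],
    [0, -0.7, 0],
    [0, -0.7, 0],
  ],
  grip=[-1, -1, -1, -1, -1],
)

```text
time_s: 5.1
position: [0.4416, 0.1878, 0.2445]
tcp_rot: [[0.305, 0.0, 0.952], [-0.952, -0.002, 0.305], [0.002, -1.0, -0.0]]
force: [-0.4, -0.5, 0.3]
opening: 1.0
```

Run:
```python
from h import *
np.set_printoptions(precision=4,suppress=True)
st=bot.read_state();c=eyes.capture("wrist");cv2.imwrite("pics/c.png",c["image"])
print(c["hand_eye"],c["mtx"])
for n,z in(("gauge_mid",.042),("dock_top",.026)):
    for p,f in spot("wrist",n): print(n,p,f,atz(c,p,z,st))
```

```text
[[ 0.001   0.9648  0.2629 -0.0729]
 [ 0.0003 -0.2629  0.9648 -0.1407]
 [ 1.     -0.0009 -0.0005 -0.0006]
 [ 0.      0.      0.      1.    ]] [[302.0913   0.     319.1592]
 [  0.     302.0913 196.7568]
 [  0.       0.       1.    ]]
gauge_mid [307.392 279.8  ] 0.49 [0.4664 0.0586 0.042 ]
dock_top [472.512 138.68 ] 0.93 [0.5982 0.2852 0.026 ]
```

View pics/c.png

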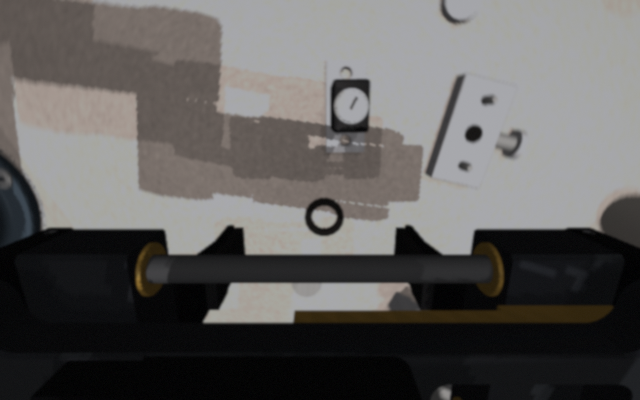

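The wrist view shows the dial at (350,105), the foot holes at (346,71) and (345,142), and the dock with pegs at about (489,100) and (464,167). I'll zoom in for exact pixels.

Run:
```python
import cv2
im=cv2.imread("pics/c.png")[55:205,310:520]
cv2.imwrite("pics/d.png",cv2.resize(im,None,fx=3.8,fy=3.8,interpolation=cv2.INTER_CUBIC))
```

```text
(no output)
```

View pics/d.png

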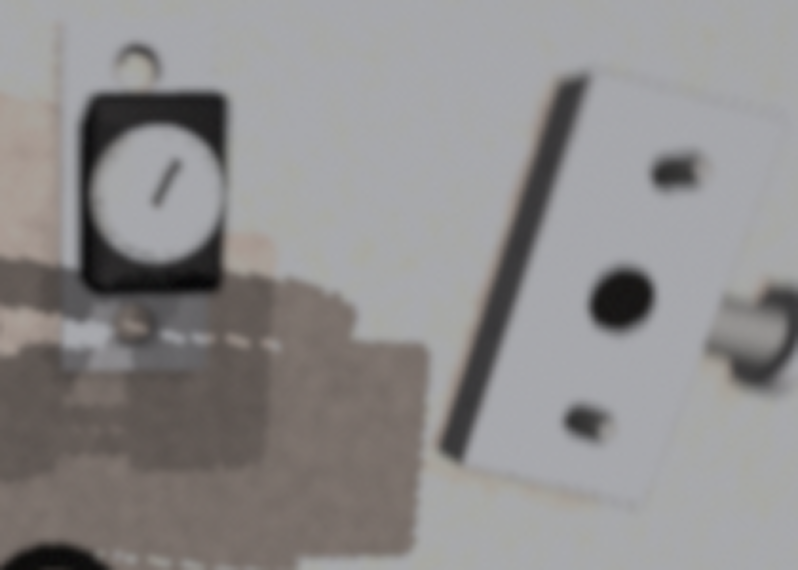

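Run:
```python
from h import *
np.set_printoptions(precision=4,suppress=True)
st=bot.read_state();c=eyes.capture("wrist")
f=lambda u,v,z: atz(c,(310+(u+.5)/3.8-.5,55+(v+.5)/3.8-.5),z,st)
print("dial",f(157,193,.080));a,b=f(138,64,.016),f(135,323,.016);print("holes",a,b,(a+b)/2,np.linalg.norm(a-b),np.degrees(np.arctan2(*(a-b)[:2])))
q=[f(*p,.080) for p in((88,95),(228,95),(222,290),(86,290))];print("hous",np.mean(q,0))
print("port",f(622,298,.026));a,b=f(668,174,.026),f(580,421,.026);print("pegs",a,b,(a+b)/2,np.linalg.norm(a-b),np.degrees(np.arctan2(*(a-b)[:2])))
q=[f(*p,.026) for p in((592,70),(785,115),(638,505),(465,460))];print(np.mean(q,0),[np.degrees(np.arctan2(*(q[i]-q[j])[:2])) for i,j in((0,3),(1,2))])
print(np.degrees(np.arctan2(*-np.array(st["tcp_rot"])[:2,0])),st["position"])
```

```text
dial [0.4461 0.2749 0.08  ]
holes [0.4344 0.3118 0.016 ] [0.4578 0.239  0.016 ] [0.4461 0.2754 0.016 ] 0.07644171216486091 -17.83823226294397
hous [0.446  0.2745 0.08  ]
port [0.597  0.2909 0.026 ]
pegs [0.5947 0.3282 0.026 ] [0.6005 0.2522 0.026 ] [0.5976 0.2902 0.026 ] 0.07618650126061702 -4.3464418668938976
[0.5954 0.291  0.026 ] [np.float64(-4.720844969263216), np.float64(-4.3537466663505136)]
-17.268937243332243 [0.4414 0.1886 0.2445]
```

Dial, housing and holes agree on the gauge at (0.446, 0.275), yaw 17.8°. The pegs and the port agree on the dock at (0.597, 0.2905), yaw 4.4°. I'll move over the gauge and descend.

arm_command(
  translation=[
    [-1, 0, 0.37],
    [-1, 0, 0.37],
    [-1, 0.8, 0.37],
    [-1, 0.9, 0.37],
  ],
  rotation=[
    [0, 0, 0],
    [0, 0, 0],
    [0, 0, 0],
    [0, 0, 0],
  ],
  grip=[-1, -1, -1, -1],
)

```text
time_s: 5.7
position: [0.4439, 0.2758, 0.1703]
tcp_rot: [[0.301, -0.002, 0.954], [-0.954, -0.001, 0.301], [0.001, -1.0, -0.002]]
force: [-0.3, 0.6, -0.2]
opening: 1.001
```

arm_command(
  translation=[
    [0, 0.5, 0],
    [0, 0.5, 0],
    [0, 0.5, 0],
  ],
  rotation=[
    [0, 0, 0],
    [0, 0, 0],
    [0, 0, 0],
  ],
  grip=[-1, -1, -1],
)

```text
time_s: 6.0
position: [0.4448, 0.2754, 0.1324]
tcp_rot: [[0.3, -0.001, 0.954], [-0.954, -0.001, 0.3], [0.0, -1.0, -0.002]]
force: [0.4, -0.3, 1.1]
opening: 1.001
```

Position is good to about 1 mm. I'll descend to z = 0.053 and close.

arm_command(
  translation=[
    [0, 0.5, 0.01],
    [0, 0.98, 0.01],
    [0, 0.98, 0.01],
    [0, 0.98, 0.01],
  ],
  rotation=[
    [0, 0, 0],
    [0, 0, 0],
    [0, 0, 0],
    [0, 0, 0],
  ],
  grip=[-1, -1, -1, -1],
)

```text
time_s: 6.4
position: [0.4465, 0.2764, 0.0557]
tcp_rot: [[0.301, 0.002, 0.954], [-0.954, 0.001, 0.301], [-0.0, -1.0, 0.002]]
force: [0.2, 0.8, 1.2]
opening: 1.004
```

arm_command(
  translation=[
    [0, 0, 0],
    [0, 0, 0],
    [0, 0, 0],
    [0, 0, 0],
    [0, 0, 0],
  ],
  rotation=[
    [0, 0, 0],
    [0, 0, 0],
    [0, 0, 0],
    [0, 0, 0],
    [0, 0, 0],
  ],
  grip=[1, 1, 1, 1, 1],
)

```text
time_s: 6.9
position: [0.4456, 0.2763, 0.0547]
tcp_rot: [[0.301, 0.001, 0.954], [-0.954, 0.0, 0.301], [-0.0, -1.0, 0.001]]
force: [-0.1, 0.4, -0.6]
opening: 0.63
```

arm_command(
  translation=[
    [0, 0, 0],
    [0, 0, 0],
    [0, 0, 0],
  ],
  rotation=[
    [0, 0, 0],
    [0, 0, 0],
    [0, 0, 0],
  ],
  grip=[1, 1, 1],
)

```text
time_s: 7.2
position: [0.4458, 0.2764, 0.0541]
tcp_rot: [[0.301, 0.001, 0.954], [-0.954, 0.0, 0.301], [-0.0, -1.0, 0.001]]
force: [0.7, 0.8, -0.8]
opening: 0.414
```

arm_command(
  translation=[
    [0, -0.5, 0],
    [0, -0.98, 0],
    [0, -0.98, 0],
    [0, -0.98, 0],
  ],
  rotation=[
    [0, 0, 0],
    [0, 0, 0],
    [0, 0, 0],
    [0, 0, 0],
  ],
  grip=[1, 1, 1, 1],
)

```text
time_s: 7.6
position: [0.4452, 0.2762, 0.1327]
tcp_rot: [[0.301, 0.0, 0.953], [-0.953, 0.0, 0.301], [0.0, -1.0, 0.0]]
force: [-0.8, 0.1, -3.4]
opening: 0.411
```

arm_command(
  translation=[
    [0.1, 0, 0.5],
    [0.19, 0, 0.93],
    [0.19, 0, 0.93],
    [0.19, 0, 0.93],
  ],
  rotation=[
    [0, 0, 0],
    [0, 0, 0],
    [0, 0, 0],
    [0, 0, 0],
  ],
  grip=[1, 1, 1, 1],
)

```text
time_s: 8.0
position: [0.5198, 0.2834, 0.1301]
tcp_rot: [[0.301, -0.005, 0.954], [-0.954, -0.002, 0.301], [-0.0, -1.0, -0.005]]
force: [-1.5, -0.3, -2.9]
opening: 0.412
```

arm_command(
  translation=[
    [0.1, 0, 0.5],
    [0.19, 0, 0.93],
    [0.19, 0, 0.93],
    [0.19, 0, 0.93],
    [0.19, 0, 0.93],
  ],
  rotation=[
    [0, 0, 0],
    [0, 0.11, 0],
    [0, 0.22, 0],
    [0, 0.22, 0],
    [0, 0.22, 0],
  ],
  grip=[1, 1, 1, 1, 1],
)

```text
time_s: 8.5
position: [0.5935, 0.2916, 0.1307]
tcp_rot: [[0.078, -0.006, 0.997], [-0.997, -0.002, 0.078], [0.001, -1.0, -0.006]]
force: [0.5, -0.4, -3.7]
opening: 0.406
```

Run:
```python
from h import *
np.set_printoptions(precision=4,suppress=True)
st=bot.read_state();print(st["position"],np.degrees(np.arctan2(*-np.array(st["tcp_rot"])[:2,0])))
c=eyes.capture("wrist");cv2.imwrite("pics/e.png",c["image"])
```

```text
[0.5935 0.2916 0.1307] -4.499995529790956
```

View pics/e.png

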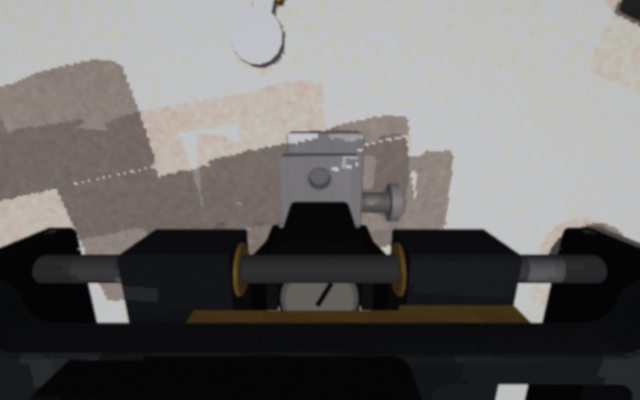

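The held gauge is level. Its front hole is at (319,178), and the dock's far edge shows behind it from (288,132) to (363,132). I'll compare the two.

Run:
```python
from h import *
np.set_printoptions(precision=4,suppress=True)
st=bot.read_state();c=eyes.capture("wrist");print(st["position"])
t=lambda u,v,z: np.array(st["tcp_rot"]).T@(atz(c,(u,v),z,st)-st["position"])
b=st["position"][2]-.0545
print("hole",t(319,178,b+.016),"foot",t(282,154,b+.016),t(364,154,b+.016))
print("dock edge",t(288,132,.026),t(363,132,.026))
d=np.array([.5972,.2906,.026]);print("dock exp",np.array(st["tcp_rot"]).T@(d-st["position"]))
g=cv2.cvtColor(c["image"],cv2.COLOR_BGR2GRAY);
for r in(136,142,148):print(r,list(g[r,278:372]))
print(list(g[120:166,300]))
```

```text
[0.5938 0.2918 0.1311]
hole [-0.0357  0.0385 -0.001 ] foot [-0.0501  0.0386 -0.0229] [-0.0501  0.0383  0.0256]
dock edge [-0.0592  0.1052 -0.0257] [-0.0592  0.1049  0.034 ]
dock exp [0.0013 0.1051 0.0038]
136 [np.uint8(188), np.uint8(188), np.uint8(188), np.uint8(188), np.uint8(186), np.uint8(186), np.uint8(183), np.uint8(179), np.uint8(174), np.uint8(176), np.uint8(187), np.uint8(194), np.uint8(194), np.uint8(194), np.uint8(195), np.uint8(194), np.uint8(195), np.uint8(194), np.uint8(194), np.uint8(194), np.uint8(194), np.uint8(195), np.uint8(195), np.uint8(194), np.uint8(193), np.uint8(195), np.uint8(195), np.uint8(194), np.uint8(194), np.uint8(194), np.uint8(194), np.uint8(194), np.uint8(194), np.uint8(193), np.uint8(193), np.uint8(192), np.uint8(191), np.uint8(186), np.uint8(165), np.uint8(135), np.uint8(119), np.uint8(116), np.uint8(115), np.uint8(115), np.uint8(114), np.uint8(115), np.uint8(114), np.uint8(114), np.uint8(114), np.uint8(118), np.uint8(127), np.uint8(139), np.uint8(145), np.uint8(145), np.uint8(144), np.uint8(145), np.uint8(147), np.uint8(150), np.uint8(153), np.ui
[... 3335 characters left out ...]
p.uint8(107)]
[np.uint8(189), np.uint8(189), np.uint8(189), np.uint8(188), np.uint8(186), np.uint8(187), np.uint8(186), np.uint8(186), np.uint8(187), np.uint8(185), np.uint8(170), np.uint8(136), np.uint8(118), np.uint8(149), np.uint8(178), np.uint8(191), np.uint8(195), np.uint8(195), np.uint8(194), np.uint8(194), np.uint8(191), np.uint8(176), np.uint8(148), np.uint8(124), np.uint8(117), np.uint8(116), np.uint8(116), np.uint8(115), np.uint8(115), np.uint8(115), np.uint8(114), np.uint8(112), np.uint8(104), np.uint8(88), np.uint8(78), np.uint8(84), np.uint8(98), np.uint8(110), np.uint8(116), np.uint8(116), np.uint8(117), np.uint8(117), np.uint8(117), np.uint8(117), np.uint8(116), np.uint8(116)]
```

arm_command(
  translation=[
    [0, 0, 0.05],
    [0, 0.18, 0.05],
    [0, 0.35, 0.05],
    [0, 0.35, 0.05],
  ],
  rotation=[
    [0, 0, 0],
    [0, 0, 0],
    [0, 0, 0],
    [0, 0, 0],
  ],
  grip=[1, 1, 1, 1],
)

```text
time_s: 9.0
position: [0.5979, 0.2916, 0.1012]
tcp_rot: [[0.076, -0.007, 0.997], [-0.997, -0.002, 0.076], [0.001, -1.0, -0.007]]
force: [-0.3, 1.0, -3.1]
opening: 0.411
```

arm_command(
  translation=[
    [0, 0.06, 0],
    [0, 0.12, 0],
    [0, 0.18, 0],
    [0, 0.24, 0],
    [0, 0.24, 0],
  ],
  rotation=[
    [0, 0, 0],
    [0, 0, 0],
    [0, 0, 0],
    [0, 0, 0],
    [0, 0, 0],
  ],
  grip=[1, 1, 1, 1, 1],
)

```text
time_s: 9.5
position: [0.5992, 0.2924, 0.0842]
tcp_rot: [[0.075, -0.003, 0.997], [-0.997, -0.0, 0.075], [0.0, -1.0, -0.003]]
force: [-2.5, 1.3, -5.7]
opening: 0.411
```

arm_command(
  translation=[
    [0, 0.03, -0.01],
    [0, 0.05, -0.015],
    [0, 0.06, -0.015],
    [0, 0.06, -0.015],
  ],
  rotation=[
    [0, 0, 0],
    [0, 0, 0],
    [0, 0, 0],
    [0, 0, 0],
  ],
  grip=[1, 1, 1, 1],
)

```text
time_s: 9.9
position: [0.5991, 0.2924, 0.0805]
tcp_rot: [[0.076, -0.0, 0.997], [-0.997, 0.0, 0.076], [-0.0, -1.0, -0.0]]
force: [-3.1, 0.5, -2.5]
opening: 0.413
```

arm_command(
  translation=[
    [0, 0.03, 0],
    [0, 0.03, 0],
    [0, 0.03, 0],
    [0, 0.03, 0],
    [0, 0.03, 0],
  ],
  rotation=[
    [0, 0, 0],
    [0, 0, 0],
    [0, 0, 0],
    [0, 0, 0],
    [0, 0, 0],
  ],
  grip=[1, 1, -0.6, -0.6, -0.6],
)

```text
time_s: 10.4
position: [0.601, 0.2923, 0.0787]
tcp_rot: [[0.076, 0.004, 0.997], [-0.997, 0.001, 0.076], [-0.0, -1.0, 0.004]]
force: [0.7, -0.3, -0.2]
opening: 0.602
```

arm_command(
  translation=[
    [0, -0.2, 0],
    [0, -0.6, 0],
    [0, -1, 0],
    [0, -1, 0],
  ],
  rotation=[
    [0, 0, 0],
    [0, 0, 0],
    [0, 0, 0],
    [0, 0, 0],
  ],
  grip=[-0.6, -0.6, -0.6, -0.6],
)

```text
time_s: 10.8
position: [0.6033, 0.2935, 0.1646]
tcp_rot: [[0.076, 0.012, 0.997], [-0.997, 0.003, 0.076], [-0.003, -1.0, 0.013]]
force: [-0.1, -0.1, 0.9]
opening: 0.796
```

arm_command(
  translation=[
    [0.4, -0.4, -0.2],
    [0.8, -0.8, -0.5],
    [1, -1, -0.7],
    [1, -1, -0.7],
  ],
  rotation=[
    [0, 0, 0],
    [0, 0, 0],
    [0, 0, 0],
    [0, 0, 0],
  ],
  grip=[-0.6, -0.6, -0.6, -0.6],
)

```text
time_s: 11.2
position: [0.5492, 0.2065, 0.2412]
tcp_rot: [[0.074, 0.004, 0.997], [-0.997, -0.0, 0.074], [0.0, -1.0, 0.004]]
force: [0.3, 0.1, 0.4]
opening: 0.801
```

Run:
```python
from h import *
np.set_printoptions(precision=4,suppress=True)
st=bot.read_state();print(st["position"])
C={n:eyes.capture(n) for n in("scene","top","wrist")}
for n,c in C.items(): cv2.imwrite(f"pics/f_{n}.png",c["image"])
for n,z in dict(gauge_mid=.068,gate_hinge=.155,bolt_knob=.235,bolt_head=.178,gate_edge=.155,keeper_lip=.177).items():
    rs=[]
    for k in C:
        for p,f in spot(k,n): print(n,k,p,round(f,2),atz(C[k],p,z,st)); rs.append(ray(C[k],p,st))
    print(tri(rs[:2]))
w=C["wrist"]["image"];cv2.imwrite("pics/g.png",w)
```

```text
[0.5492 0.2065 0.2412]
gauge_mid scene [351.808 300.88 ] 0.57 [0.5938 0.2937 0.068 ]
gauge_mid wrist [377.408 107.08 ] 0.65 [0.601  0.2902 0.068 ]
(array([0.5981, 0.2929, 0.0722]), [np.float64(0.0035248582037903896), np.float64(0.003524858203790569)])
gate_hinge scene [239.104 158.2  ] 0.84 [ 0.5524 -0.2835  0.155 ]
gate_hinge top [443.968 184.   ] 0.73 [ 0.5701 -0.2799  0.155 ]
(array([ 0.5632, -0.2727,  0.1673]), [np.float64(0.0051931282879231445), np.float64(0.005193128287922999)])
bolt_knob scene [268.032 177.   ] 0.59 [ 0.5915 -0.0547  0.235 ]
bolt_knob wrist [376.768 109.08 ] 0.7 [0.5697 0.2833 0.235 ]
(array([0.6287, 0.2136, 0.3983]), [np.float64(0.10946398666151519), np.float64(0.10946398666151534)])
bolt_head scene [286.4 216.6] 0.71 [0.6093 0.0504 0.178 ]
bolt_head top [306.496 163.   ] 0.77 [0.6181 0.0468 0.178 ]
(array([0.6139, 0.0497, 0.1811]), [np.float64(0.0043625104591752985), np.float64(0.004362510459175246)])
gate_edge top [321.024 175.4  ] 0.62 [0.5935 0.0129 0.155 ]
(array([0.3371, 0.0136, 1.1872]), [np.float64(2.3695796183137693e-18)])
keeper_lip scene [282.688 213.08 ] 0.73 [0.6083 0.0325 0.177 ]
keeper_lip top [316.224 166.8  ] 0.71 [0.6089 0.024  0.177 ]
(array([0.6077, 0.0261, 0.173 ]), [np.float64(0.0030779253736783465), np.float64(0.0030779253736785547)])
```

View pics/g.png

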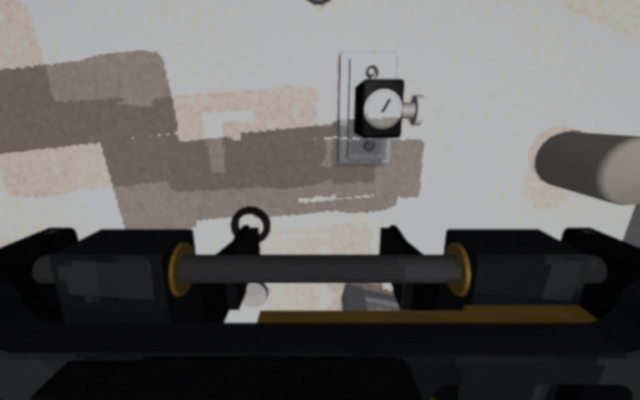

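The gauge is down, with pegs showing in both holes at (372,71) and (368,146). Next I'll raise the arm, align with the gate and move to see the knob from the wrist camera.

arm_command(
  translation=[
    [0, -0.5, 0],
    [0, -0.9, 0],
    [0, -0.9, 0],
  ],
  rotation=[
    [0, 0.1, 0],
    [0, 0.225, 0],
    [0, 0.225, 0],
  ],
  grip=[-0.6, -0.6, -0.6],
)

```text
time_s: 12.55
position: [0.5523, 0.2089, 0.3154]
tcp_rot: [[-0.161, 0.011, 0.987], [-0.987, 0.002, -0.161], [-0.004, -1.0, 0.01]]
force: [0.5, 0.6, 0.4]
opening: 0.802
```

arm_command(
  translation=[
    [0.6, 0, 0.14],
    [0.92, 0, 0.22],
    [0.92, 0, 0.22],
  ],
  rotation=[
    [0, 0, 0],
    [0, 0, 0],
    [0, 0, 0],
  ],
  grip=[-0.6, -0.6, -0.6],
)

```text
time_s: 12.85
position: [0.555, 0.13, 0.3095]
tcp_rot: [[-0.162, -0.001, 0.987], [-0.987, -0.001, -0.162], [0.001, -1.0, -0.001]]
force: [-0.7, 1.5, 0.4]
opening: 0.797
```

arm_command(
  translation=[
    [0.6, 0, 0.14],
    [0.92, 0, 0.22],
    [0.92, 0, 0.22],
  ],
  rotation=[
    [0, 0, 0],
    [0, 0, 0],
    [0, 0, 0],
  ],
  grip=[-0.6, -0.6, -0.6],
)

```text
time_s: 13.15
position: [0.561, 0.0552, 0.3095]
tcp_rot: [[-0.162, -0.001, 0.987], [-0.987, -0.001, -0.162], [0.001, -1.0, -0.001]]
force: [-0.6, -0.3, -0.6]
opening: 0.8
```

arm_command(
  translation=[
    [0.6, 0, 0.14],
    [0.92, 0, 0.22],
    [0.92, 0, 0.22],
  ],
  rotation=[
    [0, 0, 0],
    [0, 0, 0],
    [0, 0, 0],
  ],
  grip=[-0.6, -0.6, -0.6],
)

```text
time_s: 13.45
position: [0.5668, -0.0196, 0.3096]
tcp_rot: [[-0.162, -0.0, 0.987], [-0.987, -0.0, -0.162], [0.0, -1.0, -0.0]]
force: [-0.2, 0.2, 0.3]
opening: 0.8
```

arm_command(
  translation=[
    [0.6, 0, 0.14],
    [0.92, 0, 0.22],
    [0.92, 0, 0.22],
  ],
  rotation=[
    [0, 0, 0],
    [0, 0, 0],
    [0, 0, 0],
  ],
  grip=[-0.6, -0.6, -0.6],
)

```text
time_s: 13.75
position: [0.5726, -0.0946, 0.3097]
tcp_rot: [[-0.161, 0.0, 0.987], [-0.987, 0.0, -0.161], [-0.0, -1.0, 0.0]]
force: [0.0, 0.5, -0.4]
opening: 0.798
```

arm_command(
  translation=[
    [0.6, 0, 0.14],
    [0.92, 0, 0.22],
    [0.92, 0, 0.22],
  ],
  rotation=[
    [0, 0, 0],
    [0, 0, 0],
    [0, 0, 0],
  ],
  grip=[-0.6, -0.6, -0.6],
)

```text
time_s: 14.05
position: [0.5784, -0.1697, 0.3097]
tcp_rot: [[-0.161, 0.0, 0.987], [-0.987, 0.0, -0.161], [-0.0, -1.0, 0.0]]
force: [0.2, 0.7, -0.3]
opening: 0.798
```

Run:
```python
from h import *
np.set_printoptions(precision=4,suppress=True)
w=cv2.imread("pics/g.png")
st=bot.read_state();print(st["position"],np.degrees(np.arctan2(*-np.array(st["tcp_rot"])[:2,0])))
c=eyes.capture("wrist");cv2.imwrite("pics/k.png",c["image"])
for n,z in dict(gate_hinge=.155,bolt_knob=.235,bolt_head=.178,gate_edge=.155,keeper_lip=.177).items():
    for p,f in spot("wrist",n): print(n,p,round(f,2),atz(c,p,z,st))
```

```text
[ 0.5784 -0.1697  0.3097] 9.260064759858764
gate_hinge [319.424 283.4  ] 0.8 [ 0.5603 -0.2748  0.155 ]
bolt_knob [313.792  41.28 ] 0.87 [ 0.593  -0.0523  0.235 ]
```

View pics/k.png

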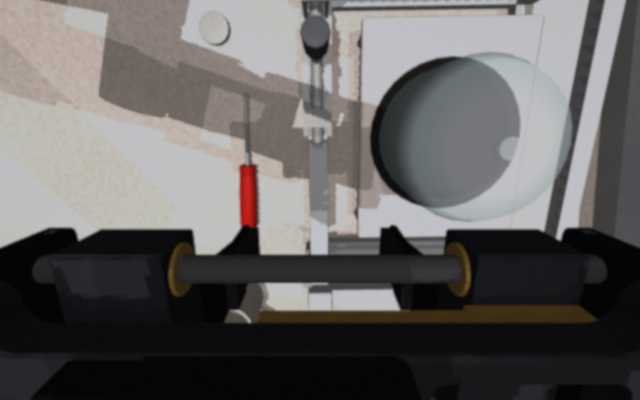

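The knob's top is at (315,32), and the rail runs straight up the picture at column 318, so the tool is aligned with the gate. The knob is at (0.593, -0.052). I'll move over it and descend.

arm_command(
  translation=[
    [-0.6, 0, -0.04],
    [-0.75, 0, -0.06],
    [-0.75, 0, -0.06],
  ],
  rotation=[
    [0, 0, 0],
    [0, 0, 0],
    [0, 0, 0],
  ],
  grip=[-0.5, -0.5, -0.5],
)

```text
time_s: 14.65
position: [0.5823, -0.1062, 0.3104]
tcp_rot: [[-0.155, -0.0, 0.988], [-0.988, 0.0, -0.155], [-0.0, -1.0, -0.0]]
force: [0.5, 0.2, 0.1]
opening: 0.753
```

arm_command(
  translation=[
    [-0.5, 0, 0],
    [-0.73, 0, 0],
    [-0.73, 0, 0],
    [-0.73, 0, 0],
  ],
  rotation=[
    [0, 0, 0],
    [0, 0, 0],
    [0, 0, 0],
    [0, 0, 0],
  ],
  grip=[-0.5, -0.5, -0.5, -0.5],
)

```text
time_s: 15.05
position: [0.5919, -0.052, 0.3102]
tcp_rot: [[-0.158, 0.0, 0.987], [-0.987, -0.001, -0.158], [0.001, -1.0, 0.0]]
force: [0.6, 0.9, 1.3]
opening: 0.751
```

Run:
```python
from h import *
np.set_printoptions(precision=4,suppress=True)
st=bot.read_state();C={k:eyes.capture(k) for k in("wrist","scene","top")}
print(st["position"],np.degrees(np.arctan2(*-np.array(st["tcp_rot"])[:2,0])))
for k in C:
  for n,z in dict(bolt_knob=.235,bolt_head=.178,gate_edge=.155,gauge_mid=.068).items():
    for p,f in spot(k,n): print(k,n,p,round(f,2),atz(C[k],p,z,st))
im=C["scene"]["image"][130:230,200:330]
cv2.imwrite("pics/m.png",np.hstack([cv2.resize(im,(520,400),interpolation=2),cv2.resize(C["wrist"]["image"][150:400,240:400],(256,400))]))
```

```text
[ 0.5919 -0.052   0.3102] 9.119707879573745
wrist bolt_knob [322.176 212.68 ] 0.75 [ 0.5932 -0.051   0.235 ]
wrist bolt_head [321.28  90.8 ] 0.61 [0.6073 0.0385 0.178 ]
wrist gate_edge [320.512 114.32 ] 0.91 [0.6037 0.0195 0.155 ]
scene bolt_knob [261.504 224.52 ] 0.6 [0.7066 0.0894 0.235 ]
scene bolt_head [288.32 214.  ] 0.57 [0.5995 0.0453 0.178 ]
scene gate_edge [280.576 217.72 ] 0.63 [0.6098 0.0235 0.155 ]
scene gauge_mid [352.  297.8] 0.78 [0.5873 0.2872 0.068 ]
top bolt_knob [466.112 256.32 ] 0.43 [ 0.3937 -0.2951  0.235 ]
top gate_edge [429.504 196.6  ] 0.3 [ 0.5398 -0.2438  0.155 ]
top gauge_mid [214.976 183.   ] 0.7 [0.5971 0.2872 0.068 ]
```

View pics/m.png

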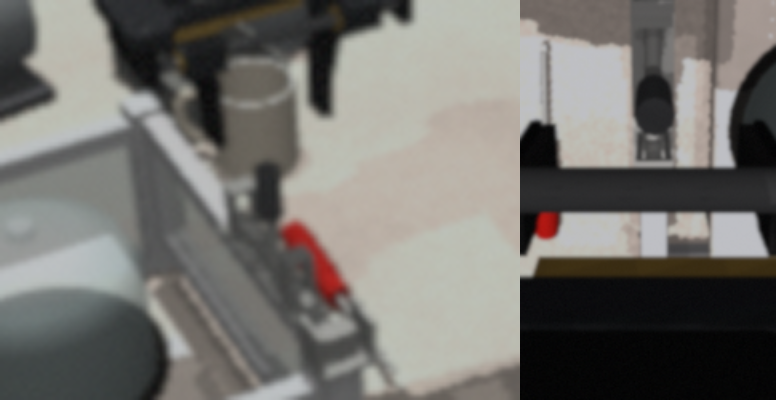

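The wrist crop shows the knob centred between the open fingers. The networks put it at (0.5932, -0.051), within 2 mm of the tool axis. I'll descend 72 mm and grip.

arm_command(
  translation=[
    [0, 0.4, 0.01],
    [0, 0.9, 0.01],
    [0, 0.9, 0.01],
    [0, 0.9, 0.01],
  ],
  rotation=[
    [0, 0, 0],
    [0, 0, 0],
    [0, 0, 0],
    [0, 0, 0],
  ],
  grip=[-0.5, -0.5, -0.5, -0.5],
)

```text
time_s: 16.2
position: [0.5925, -0.0514, 0.2381]
tcp_rot: [[-0.159, -0.001, 0.987], [-0.987, 0.0, -0.159], [-0.0, -1.0, -0.001]]
force: [1.7, 0.2, 1.0]
opening: 0.751
```

arm_command(
  translation=[
    [0, 0, 0],
    [0, 0, 0],
    [0, 0, 0],
    [0, 0, 0],
    [0, 0, 0],
  ],
  rotation=[
    [0, 0, 0],
    [0, 0, 0],
    [0, 0, 0],
    [0, 0, 0],
    [0, 0, 0],
  ],
  grip=[1, 1, 1, 1, 1],
)

```text
time_s: 16.7
position: [0.5928, -0.0515, 0.2387]
tcp_rot: [[-0.159, 0.001, 0.987], [-0.987, -0.0, -0.159], [0.0, -1.0, 0.001]]
force: [-0.9, -0.1, 0.3]
opening: 0.382
```

arm_command(
  translation=[
    [0, 0, 0],
    [0, 0, 0],
    [0, 0, 0],
    [0, 0, 0],
    [0, 0, 0],
  ],
  rotation=[
    [0, 0, 0],
    [0, 0, 0],
    [0, 0, 0],
    [0, 0, 0],
    [0, 0, 0],
  ],
  grip=[1, 1, 1, 1, 1],
)

```text
time_s: 17.2
position: [0.5931, -0.0515, 0.2383]
tcp_rot: [[-0.159, 0.001, 0.987], [-0.987, -0.0, -0.159], [-0.0, -1.0, 0.001]]
force: [2.6, -1.2, 0.4]
opening: 0.198
```

arm_command(
  translation=[
    [0, -0.06, 0],
    [0, -0.12, 0],
    [0, -0.18, 0],
    [0, -0.18, 0],
    [0, -0.18, 0],
  ],
  rotation=[
    [0, 0, 0],
    [0, 0, 0],
    [0, 0, 0],
    [0, 0, 0],
    [0, 0, 0],
  ],
  grip=[1, 1, 1, 1, 1],
)

```text
time_s: 17.7
position: [0.5927, -0.0515, 0.2528]
tcp_rot: [[-0.159, 0.0, 0.987], [-0.987, -0.0, -0.159], [0.0, -1.0, 0.001]]
force: [1.9, 0.0, -1.2]
opening: 0.198
```

arm_command(
  translation=[
    [0.1, 0, 0],
    [0.2, 0, 0],
    [0.3, 0, 0],
    [0.42, 0, 0],
    [0.42, 0, 0],
  ],
  rotation=[
    [0, 0, 0],
    [0, 0, 0],
    [0, 0, 0],
    [0, 0, 0],
    [0, 0, 0],
  ],
  grip=[1, 1, 1, 1, 1],
)

```text
time_s: 18.2
position: [0.5873, -0.0868, 0.2526]
tcp_rot: [[-0.161, 0.0, 0.987], [-0.987, -0.002, -0.161], [0.001, -1.0, 0.001]]
force: [2.5, -1.5, -1.2]
opening: 0.201
```

The bolt is drawn about 36 mm with almost no resistance. I'll swing the gate 0.34 rad in two equal halves, turning the tool with it.

arm_command(
  translation=[
    [0.0, 0, -0.1],
    [0.01, 0, -0.2],
    [0.02, 0, -0.3],
    [0.04, 0, -0.4],
    [0.04, 0, -0.4],
  ],
  rotation=[
    [0, -0.04, 0],
    [0, -0.08, 0],
    [0, -0.12, 0],
    [0, -0.162, 0],
    [0, -0.162, 0],
  ],
  grip=[1, 1, 1, 1, 1],
)

```text
time_s: 18.7
position: [0.5546, -0.083, 0.2527]
tcp_rot: [[0.009, 0.0, 1.0], [-1.0, -0.0, 0.009], [0.0, -1.0, 0.0]]
force: [4.9, -0.0, -1.9]
opening: 0.2
```

arm_command(
  translation=[
    [0.0, 0, -0.1],
    [0.01, 0, -0.2],
    [0.02, 0, -0.3],
    [0.04, 0, -0.4],
    [0.04, 0, -0.4],
  ],
  rotation=[
    [0, -0.04, 0],
    [0, -0.08, 0],
    [0, -0.12, 0],
    [0, -0.162, 0],
    [0, -0.162, 0],
  ],
  grip=[1, 1, 1, 1, 1],
)

```text
time_s: 19.2
position: [0.5233, -0.0863, 0.2528]
tcp_rot: [[0.177, 0.001, 0.984], [-0.984, 0.0, 0.177], [-0.0, -1.0, 0.001]]
force: [4.4, 1.9, -2.1]
opening: 0.196
```

arm_command(
  translation=[
    [0, 0, 0],
    [0, 0, 0],
    [0, 0, 0],
    [0, 0, 0],
    [0, 0, 0],
  ],
  rotation=[
    [0, 0, 0],
    [0, 0, 0],
    [0, 0, 0],
    [0, 0, 0],
    [0, 0, 0],
  ],
  grip=[1, 1, 1, 1, 1],
)

```text
time_s: 19.7
position: [0.5235, -0.0862, 0.2525]
tcp_rot: [[0.178, 0.0, 0.984], [-0.984, -0.0, 0.178], [0.0, -1.0, 0.0]]
force: [4.5, 1.4, -1.7]
opening: 0.195
```

Run:
```python
from h import *
np.set_printoptions(precision=4,suppress=True)
st=bot.read_state();C={k:eyes.capture(k) for k in("wrist","scene","top")}
print(st["time_s"],st["position"],st["force"])
for k in C:
  for n,z in dict(gate_edge=.155,bolt_head=.192,gauge_mid=.068,dock_top=.026).items():
    for p,f in spot(k,n): print(k,n,p,round(f,2),atz(C[k],p,z,st))
f=cv2.resize(C["scene"]["image"][100:350,150:450],(480,400),interpolation=2)
cv2.imwrite("pics/z.png",np.hstack([f,cv2.resize(C["top"]["image"][120:280,180:460],(320,400))]))
```

```text
19.7 [ 0.5235 -0.0862  0.2525] [ 4.4536  1.4222 -1.6692]
wrist bolt_head [314.176  79.6  ] 0.96 [0.503  0.0054 0.192 ]
scene gate_edge [311.424 197.08 ] 0.84 [0.492  0.0063 0.155 ]
scene bolt_head [311.488 188.4  ] 0.62 [0.4967 0.0122 0.192 ]
scene gauge_mid [352.32 300.68] 0.62 [0.5925 0.2941 0.068 ]
top gate_edge [320.192 213.6  ] 0.91 [0.501  0.0155 0.155 ]
top bolt_head [429.504 198.32 ] 0.56 [ 0.5285 -0.2345  0.192 ]
top gauge_mid [213.12 179.4 ] 0.57 [0.6067 0.2924 0.068 ]
top dock_top [217.408 188.6  ] 0.92 [0.5914 0.2904 0.026 ]
```

View pics/z.png

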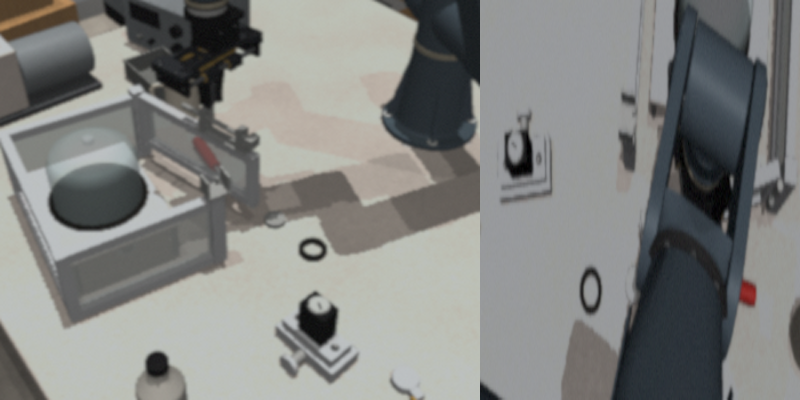

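The scene crop shows the gate standing open towards the robot, held at its knob (about (215,110)), and the gauge head flat on its dock (320,325). The free edge has moved from about x = 0.606 to 0.497, a 10 to 11 cm opening or about 0.35 rad. The arm is still, with a steady 4.5 N spring load. I'll hand in.

```bash
python3 -c "
from rig import bot
s=bot.read_state();print(s['force'],abs(s['qvel']).max());print(bot.hand_in())"
```

```text
[ 4.89992956  1.20524794 -1.77657831] 0.09135870672570741
the job is handed in; nothing more can be done
None
```

I seated and released the gauge head on its dock, then lifted the bolt about 14.5 mm, drew it about 36 mm and swung the gate open. I handed the job in at about 20 s of the 48 s, with the gripper still holding the gate by the knob. The hand-in gave no verdict.

**Last checks**
- **Gate:** the tool had turned 0.34 rad with the gate. The cameras put the free edge 10 to 11 cm open, at about 0.35 rad. The arm was still, with a steady load of about 5 N from the closing spring.
- **Gauge head:** the wrist picture after release showed both pegs in their holes, and the release height matched full seating to about 2 mm. I did not measure its final height directly. In the last pictures the scene and top cameras put it 5 to 10 mm from the dock centre in x, on opposite sides. I put that down to their coarse pixel scale.
- **Other things on the bench:** nothing looked moved in the last pictures, but I did not measure each one again.

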